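# Stand up the backlit viewing panel on its kickstand and hold it

### The job

On the lab bench, turn the pointer knob of the white backlight control box to the one long mark with a dot on its scale. Then flip the kickstand on the back of the folded viewing panel over centre until it is fully down, and after that push or pull the panel upright against its spring. The program finishes while holding: keep the hand on the panel so that it stays upright and cannot tip forward again, with the kickstand still down and the knob still on its mark, and leave the other things on the bench alone.

Things in the scene. Friction and masses are not known exactly. Their poses are not given: they have to be found in the camera images.
- viewer: Grey base plate of the viewing panel, fixed to the bench: 200 mm along x, 170 mm along y, 20 mm thick. Origin on the bench surface straight below the panel's hinge line; the plate reaches from x = -60 to +140 mm. x points roughly away from the robot, to the panel's back where the kickstand goes; z is up. Hinge line parallel to y, 30 mm above the bench.
- panel (a joint): Lean of the panel in rad: 0 upright, positive leans to the base's -x (forward, to the robot); range -0.30 to 0.42. It starts at the 0.42 stop, its back looking up. A hinge spring and weight always turn it forward (0.4 N m upright, 0.5 folded; some 3 N at the top edge); let go, it falls to 0.42. With the kickstand down, the foot meets the base at about -0.03, a firm stop against tipping back.
- panel_top (a point): Middle of the panel's upper edge, 180 mm from the hinge line. The panel is an aluminium frame with a white screen on its front, 150 mm wide (y), 14 mm thick (x, centred), standing along z; the axes turn with the panel and agree with the base's when upright. About 450 g.
- leg (a joint): Kickstand angle from the panel in rad: 0 folded flat on the panel's back, foot end standing out past the upper edge (the start); 2.36 the down stop, foot pointing back and down. Damped pivot, no spring, swings with under 1 N: its weight keeps it at 0, and once swung backward past vertical (0.42 while the panel leans 0.42) drops it to 2.36 in about 1 s and keeps it there.
- leg_foot (a point): Centre of the rubber foot at the kickstand's free end, a round bar 40 mm long, 14 mm thick, parallel to y. The kickstand is a steel bar 16 mm wide, 7 mm thick from pivot to foot. Folded, the foot stands 60 mm beyond the panel's upper edge, 16 mm behind the panel's middle plane. The point's z points from pivot to foot.
- leg_pivot (a point): Kickstand pivot on the panel's back, 100 mm from the hinge line up the panel and 16 mm behind its middle plane, at mid width. Foot centre is 140 mm from it.
- dial_box: White backlight control box fixed to the bench, 120 x 120 mm, 45 mm high, origin at the centre of its underside. On its top, centred, a round steel boss with the knob; around it eleven black marks 0.3 rad apart. The zero mark lies to the box's -x; number 6 counted from zero, clockwise from above, is the only long one, with a dot at its outer end.
- dial (a joint): Angle of the knob in rad, growing as it is turned clockwise seen from above: 0 is the pointer at the zero mark (pointing to the box's -x), 1.8 is the pointer on the long dotted mark. Range 0 to 5.5, about 0.03 N m of friction, stays where it is left. It starts between 0.4 and 1.1.
- dial_grip (a point): Point on the knob's axis at the height to grip it, 77 mm above the bench. The knob is a 48 mm disc with an upright bar across it: bar 44 mm long (along this point's x), 14 mm wide (y), its top 87 mm and its foot 57 mm above the bench. The pointer (a white line on the bar's top and a small black nose) points to this point's -x, which turns with the knob.
- jar: Bystander: amber glass jar with black lid, 60 mm diameter, 75 mm high, standing at one side of the work, origin at the centre of its underside.
- cell_box: Bystander: grey plastic box for sample cells, 90 x 60 x 35 mm, lying at the other side of the work, origin at the centre of its underside.
- spatula: Bystander: 136 mm steel lab spatula, 16 mm wide, 6 mm thick, lying on the bench in front of and between the panel and the control box, origin under its middle, x along it.
Not all that is in view belongs to the job. There is more than one size of the dial_box; the job needs the largest.

How it is judged:
By the outcome, as a careful person would: the job done as asked, in the order asked, and still so for the second after the job is handed in, while the arm keeps its last pose, push and grip.
It also fails if it takes over 67 s, if anything falls off the work surface, if the arm or the gripper's body presses on something with over 40 N, if the wrist force passes 120 N, or if a joint passes its speed limit or range.

### The arm

A 6-joint arm with a two-finger parallel gripper is mounted at the origin on the work surface. World frame = base frame: x ahead of the robot, y to its left, z up, the work surface at z = 0. Lengths are in mm, angles in rad, forces in N, time in s.
With the tool pointing down it reaches from about 325 to 875 mm from the base axis. Payload 4.4 kg.
Tool frame: the origin (TCP) lies at the very end of the fingers, on their centre line; the grasp point (between the pads) lies 19 mm behind it; y points along the fingers, z is the direction in which the jaws open and shut, and the axes are right-handed (so a half turn about y gives the same grasp; the last joint's range is limited). The gripper opens to 85 mm and grips with 20 to 120 N. Pads are 22 mm wide; open, the fingers measure 114 mm over their backs; the gripper's body (76 mm by 85 mm) begins 54 mm behind the grasp point. The pads swing forward as they close: fully open they stand 13 mm farther back than shut.
Start: joints at [-1.286, 0.207, 1.542, -0, 1.393, -0.15], TCP at [242.195, -521.506, 231.282] pointing down, gripper open.
Joint ranges: [-2.73, 2.73], [-0.86, 2.22], [0.23, 2.46], [-1.11, 4.25], [0.08, 2.63], [-2.82, 2.82]. Speed limits (rad/s): [2.79, 2.79, 3.14, 3.14, 3.14, 3.14].

### API

Orientations are given as a rotation vector (axis times angle).
In Python, from cell import sense, grab_frame, finish_job, trace gives the robot as it stands.
- The arm moves only by the tool servo_tool, never from a script. Its arguments are lists of equal length, an entry for each row: "slide": the shift along the world's x, y, z in m, a list of three; "yaw": the turn about the world's z in rad; "grip": the closure, from -1 (fully open) to 1 (shut). In form: {"slide": [[tx, ty, tz], ...], "yaw": [yaw, ...], "grip": [grip, ...]}. A call has 1 to 8 rows; each row shifts and turns the commanded pose from where the row before left it; what a row does not reach is not made up. A row lasts 1/8 s, in which the tool goes at most 62.5 mm and 10.7 degrees, less where a joint would pass 70% of its speed; a pose out of reach is approached as far as the arm can. A call is refused whole if a number of a shift passes 0.0625 or a number of a turn 0.188, either way. A call with a gripper value outside its range is refused whole. The fingers move at their own pace and stop on an object; the grip force is fixed at half the most. Time passes only in rows, so rows that do not move let the fingers close. It gives the time, the measured TCP pose, the force and the opening at its end, in the units of the state.
- sense(): the state, without advancing time (a new reading comes with each control period).
- grab_frame(name): name is "scene" or "top" or "wrist"; returns a dict with "image" (480x640x3 uint8, blue, green, red), "vertical_fov" (degrees; the focal length in pixels is half the picture's height over the tangent of half this angle, whatever the lens; pixels are square), "cx", "cy" (the principal point, pixels), "world_from_camera" (4x4, takes a point from camera to world coordinates); the wrist camera has in their place "T_tool_cam" (4x4, takes a point from camera to tool coordinates, whose origin is the TCP and whose axes are the tool frame's). Camera axes: x right, y up, looking along -z (the intrinsics and any distortion apply to the point x, -y, -z); pixel columns grow to the right and rows downward; lengths in mm; the calibration is good to about 2 mm. A picture is of the moment at which its call begins: read the wrist's pose just before it. There is no depth.
- finish_job(): hands the job in, once; it reports no verdict.
Trained networks look in a picture, given as the dict that the camera call returned (one of the last four; its "shot" number tells which), for a name from the list of things; names that differ only in an ending like _2 or _b are one class to them, and where a whole thing is asked for, a point or a joint stands for the part that bears it (a point fixed in the world has none). Each returns a list of dicts, best first, with "p" (0 to 1); they miss things now and then, are a little off and sometimes report something else, mostly with a low value. They report only what shows in the picture. A call takes as long as a camera call. They do not tell look-alikes from the thing itself.
- trace(label, picture): "pixels" (480x640 bool, what is visible of it) and "pixel" ([row, column] in pixels, amid what is visible of it).
The state is a dict: "time": time; "joint_positions": joint angles; "joint_velocities": joint speeds; "tau": joint torques, N m; "tool_pos": TCP position; "tool_rot": TCP orientation; "force": force on the tool from outside, world axes, zero at the start; "torque": the same for the moment, N m; "finger_gap": finger opening in mm.
Only numpy, scipy, OpenCV 4.12 (cv2) and the standard library are available. Lean on these libraries where they do the work, as an engineer would, in place of code of your own. Each camera call takes 0.05 s, during which the arm holds its last target.

## Working session

There is one attempt and no reset: what is moved stays moved. The work goes in short steps, Python scripts to look and compute and a tool call to move; the robot and the scene stay as the last step left them, time stands still between calls to the robot, and variables do not carry over. Pictures are saved under pics/ and viewed, and the job is handed in when it is done.

Besides the shell and the picture viewer there is one more tool, called as name(argument=value, ...) on one line, values as JSON. servo_tool: Moves the arm, as the interface text tells. Its arguments: {"type":"object","properties":{"slide":{"type":"array","items":{"type":"array","items":{"type":"number"}}},"yaw":{"type":"array","items":{"type":"number"}},"grip":{"type":"array","items":{"type":"number"}}},"required":["slide","yaw","grip"]}

```bash
ls; mkdir -p pics
python3 - <<'E'
from cell import *
import cv2
s=sense();print(s)
for n in ["scene","top","wrist"]:
    f=grab_frame(n);cv2.imwrite(f"pics/a_{n}.png",f["image"]);print(n,{k:v for k,v in f.items() if k!="image"})
E
```

```text
pics
{'time': 0.0, 'joint_positions': array([-1.28652647e+00,  2.07475395e-01,  1.54298902e+00,  1.48507730e-05,
        1.39347850e+00, -1.50472719e-01]), 'joint_velocities': array([-1.30503607e-03, -3.40559077e-04, -2.55033174e-04,  4.58679400e-04,
       -1.15379358e-03, -5.04022961e-05]), 'tau': array([ 2.23476177e-04, -3.83035684e+01, -2.91594028e+01, -4.10788425e-05,
        1.05864363e-02,  7.13810152e-06]), 'tool_pos': array([ 241.96716649, -520.76348717,  230.07767563]), 'tool_rot': array([-0.43766228,  1.98335727, -1.97859794]), 'force': array([0.98506307, 0.13390633, 0.46260251]), 'torque': array([ 0.03181055, -0.00411904, -0.01621258]), 'finger_gap': 84.74859893117033}
scene {'vertical_fov': 57.312631207000074, 'cx': 311.6177836062686, 'cy': 237.7916582321895, 'world_from_camera': array([[ 8.16949694e-01, -3.04693555e-01,  4.89647868e-01,
         1.11594390e+03],
       [ 5.76609204e-01,  4.15756374e-01, -7.03326712e-01,
        -7.95558478e+02],
       [ 1.07248937e-02,  8.56918010e-01,  5.15341151e-01,
         7.59662364e+02],
       [ 0.00000000e+00,  0.00000000e+00,
[... 280 characters left out ...]
1.04806672e-02, -8.80608512e-05,
         1.32600073e+01],
       [-6.38539457e-04,  5.25314972e-02,  9.98619064e-01,
         1.21562793e+03],
       [ 0.00000000e+00,  0.00000000e+00,  0.00000000e+00,
         1.00000000e+00]]), 'shot': 2}
wrist {'vertical_fov': 64.89984415158817, 'cx': 317.9615721399126, 'cy': 240.4077201815801, 'T_tool_cam': array([[ 2.61601070e-04, -9.48246346e-01, -3.17535507e-01,
        -8.23348306e+01],
       [-7.75237564e-04,  3.17535230e-01, -9.48246158e-01,
        -1.43014814e+02],
       [ 9.99999665e-01,  4.94227662e-04, -6.52048631e-04,
        -1.33901397e-01],
       [ 0.00000000e+00,  0.00000000e+00,  0.00000000e+00,
         1.00000000e+00]]), 'shot': 3}
```

View pics/a_scene.png

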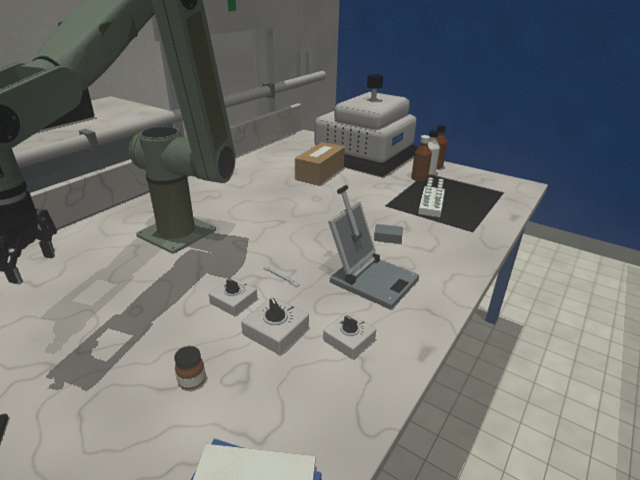

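View pics/a_top.png

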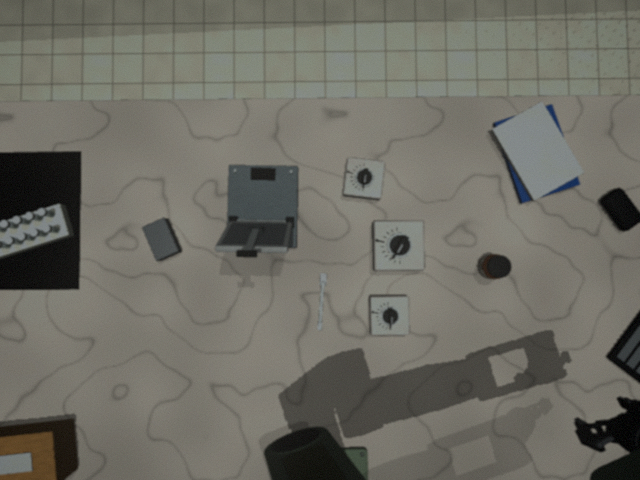

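View pics/a_wrist.png

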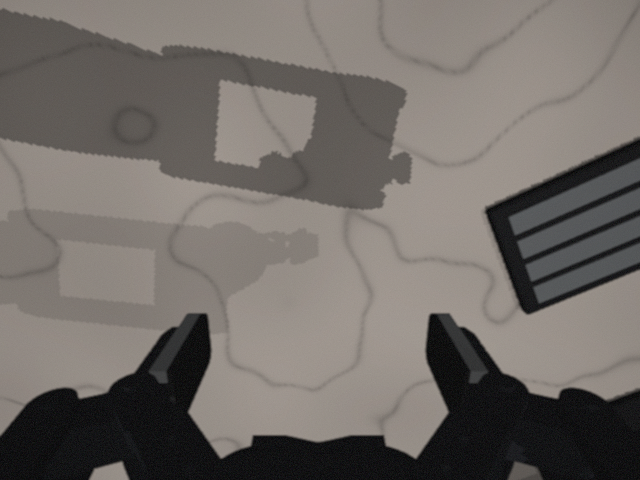

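```bash
cat > h.py <<'E'
import numpy as np,cv2
def cam(f,s=None):
    fl=240/np.tan(np.radians(f["vertical_fov"])/2)
    if "world_from_camera" in f: T=f["world_from_camera"]
    else:
        R=cv2.Rodrigues(np.array(s["tool_rot"]))[0];T=np.eye(4);T[:3,:3]=R;T[:3,3]=s["tool_pos"];T=T@f["T_tool_cam"]
    return fl,f["cx"],f["cy"],T
def ray(c,r,col):
    fl,cx,cy,T=c
    d=T[:3,:3]@np.array([(col-cx)/fl,-(r-cy)/fl,-1]);return T[:3,3],d
def atz(c,r,col,z):
    o,d=ray(c,r,col);return o+d*(z-o[2])/d[2]
def proj(c,P):
    fl,cx,cy,T=c
    p=np.linalg.inv(T)@np.append(P,1);return np.array([cx+fl*p[0]/-p[2],cy-fl*p[1]/-p[2]]) #col,row
E
python3 - <<'E'
from cell import *;from h import *
for n in ["top","scene"]:
    f=grab_frame(n);c=cam(f)
    im=f["image"]
    (y0,y1,x0,x1)=(140,300,200,440) if n=="top" else (180,360,200,440)
    cv2.imwrite(f"pics/b_{n}.png",cv2.resize(im[y0:y1,x0:x1],None,fx=3.3,fy=3.3,interpolation=cv2.INTER_CUBIC))
    print(n)
    for l in ["dial_box","dial","viewer","panel","leg","leg_foot","panel_top","jar","cell_box","spatula","dial_grip"]:
        for r in trace(l,f)[:4]:
            m=np.argwhere(r["pixels"]);
            print(l,round(r["p"],2),r["pixel"],m.min(0),m.max(0),len(m), atz(c,*r["pixel"],45 if "box" in l else 0).round() if n=="top" else "")
E
```

```text
top
dial_box 0.93 [180.0, 362.5] [157 342] [199 384] 1528 [733. -92.  45.]
dial_box 0.67 [241.8, 397.4] [220 371] [270 423] 2622 [ 585. -172.   45.]
dial_box 0.58 [315.1, 387.9] [294 368] [335 408] 1629 [ 414. -146.   45.]
dial 0.77 [313.7, 392.4] [308 383] [324 397] 190 [ 413. -163.    0.]
dial 0.73 [246.5, 397.7] [234 388] [258 409] 395 [ 576. -179.    0.]
dial 0.5 [177.1, 365.6] [168 356] [186 371] 210 [ 748. -103.    0.]
viewer 0.95 [209.8, 259.4] [165 215] [256 297] 6234 [670. 159.   0.]
panel 0.72 [235.2, 252.9] [219 215] [257 291] 2388 [608. 175.   0.]
leg 0.79 [247.6, 251.6] [227 236] [257 260] 386 [577. 178.   0.]
leg_foot 0.9 [246.0, 250.1] [227 236] [256 259] 320 [581. 182.   0.]
panel_top 0.72 [247.3, 250.5] [227 236] [256 259] 314 [578. 181.   0.]
panel_top 0.68 [234.7, 255.0] [219 215] [256 291] 2347 [609. 170.   0.]
jar 0.57 [264.7, 494.4] [254 477] [278 510] 693 [ 529. -415.    0.]
cell_box 0.43 [234.8, 254.5] [219 215] [256 291] 2352 [605. 165.  45.]
spatula 0.77 [295.8, 318.5] [273 317] [329 325] 205 [458.  16.   0.]
dial_grip 0.54 [239.9, 398.3] [235 389] [255 409]
[... 406 characters left out ...]
357] 213 
viewer 0.73 [263.5, 360.3] [186 329] [307 417] 4665 
viewer 0.61 [363.6, 188.0] [346 175] [387 203] 1005 
viewer 0.33 [212.1, 347.9] [185 337] [239 360] 323 
panel 0.65 [233.6, 354.3] [185 328] [275 374] 2378 
leg 0.64 [210.0, 349.4] [185 338] [237 360] 270 
leg_foot 0.73 [213.2, 348.0] [186 338] [240 361] 337 
panel_top 0.56 [234.4, 349.7] [185 330] [275 374] 2346 
jar 0.86 [364.4, 188.0] [346 173] [389 204] 1129 
cell_box 0.73 [232.4, 386.8] [225 375] [241 401] 403 
dial_grip 0.7 [290.6, 231.9] [278 226] [293 238] 164 
dial_grip 0.63 [326.9, 352.5] [316 343] [332 356] 185 
dial_grip 0.58 [311.2, 274.1] [298 265] [321 284] 327 
dial_grip 0.22 [278.3, 288.2] [267 264] [285 298] 108
```

View pics/b_top.png

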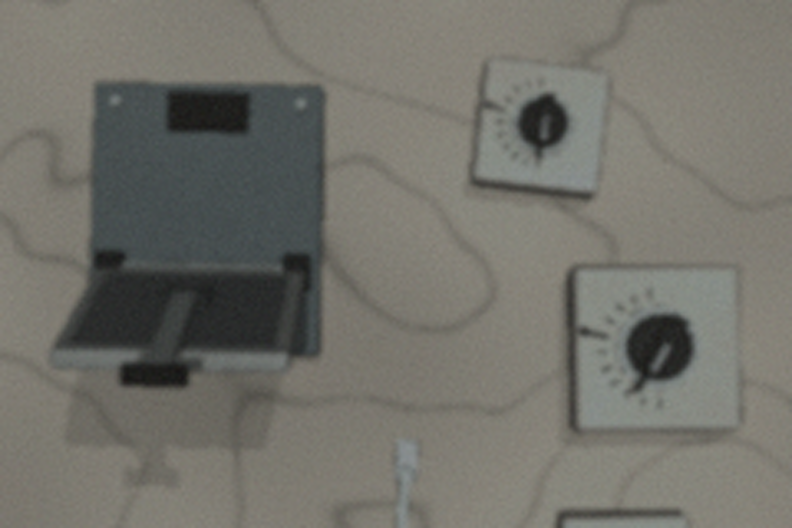

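View pics/b_scene.png

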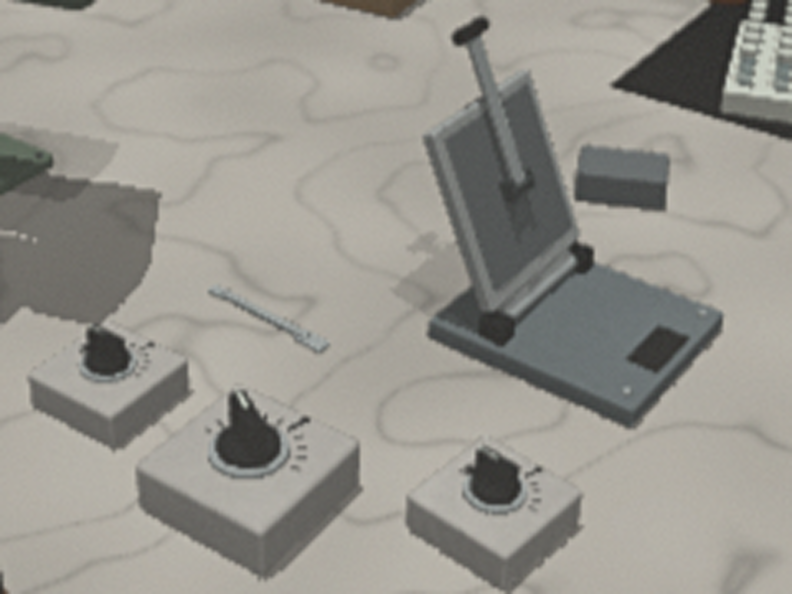

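Run:
```python
from cell import *;from h import *
s=sense();R=cv2.Rodrigues(np.array(s["tool_rot"]))[0];print(R.round(3))
f=grab_frame("top");c=cam(f)
P=lambda u,v,z:atz(c,v/3.3+140-.5+.15,u/3.3+200-.5+.15,z)
for u,v in [(577,268),(741,266),(740,430),(577,431)]:print(P(u,v,45))
print("dot",P(585,332,45),"nose",P(632,392,57),"line",P(655,365,87),P(667,345,87))
print("base",P(93,85,20),P(323,87,20),P(319,355,20))
print("foot",P(122,375,256),P(188,375,256))
print("top edge",P(52,355,190),P(288,358,190))
```

```text
[[-0.907  0.     0.421]
 [-0.421 -0.    -0.907]
 [ 0.    -1.     0.   ]]
[ 635.38834927 -118.48507647   45.        ]
[ 635.58993083 -235.94812354   45.        ]
[ 518.31432789 -232.70465989   45.        ]
[ 518.81778198 -116.58139639   45.        ]
dot [ 589.41294567 -123.45222949   45.        ] nose [ 545.9067449  -154.52537344   57.        ] line [ 563.62071991 -166.34622122   87.        ] [ 577.31821255 -174.86959525   87.        ]
base [776.81611529 232.64729596  20.        ] [773.53602668  63.39620529  20.        ] [576.14993415  67.93258435  20.        ]
foot [554.32938487 172.51466307 256.        ] [553.9244319  133.89125933 256.        ]
top edge [569.75352733 227.25758709 190.        ] [566.32453916  79.5714582  190.        ]
```

servo_tool(slide=[[0.042, 0.043, 0], [0.042, 0.043, 0], [0.042, 0.043, 0], [0.042, 0.043, 0], [0.042, 0.043, 0], [0.042, 0.043, 0], [0.042, 0.043, 0], [0.041, 0.044, 0]], yaw=[0.15, 0.15, 0.15, 0.15, 0.15, 0.15, 0.15, 0.15], grip=[-1, -1, -1, -1, -1, -1, -1, -1])

```text
time: 2.4
tool_pos: [578.5, -175.0, 231.5]
tool_rot: [-1.241, 1.158, -1.159]
force: [1.0, -0.0, 0.8]
finger_gap: 85.3
```

servo_tool(slide=[[0, 0, 0], [0, 0, 0], [0, 0, 0], [0, 0, 0], [0, 0, 0], [0, 0, 0], [0, 0, 0], [0, 0, 0]], yaw=[0.15, 0.15, 0.15, 0.15, 0.15, 0.15, 0, 0], grip=[-0.6, -0.6, -0.6, -0.6, -0.6, -0.6, -0.6, -0.6])

```text
time: 3.4
tool_pos: [577.2, -176.5, 231.3]
tool_rot: [-1.518, 0.477, -0.477]
force: [0.4, 0.2, 0.7]
finger_gap: 68.4
```

Run:
```python
from cell import *;from h import *
s=sense();f=grab_frame("wrist");c=cam(f,s)
R=cv2.Rodrigues(np.array(s["tool_rot"]))[0];print(R.round(3),s["tool_pos"],s["joint_positions"].round(2),s["finger_gap"])
for P in [(577,-176,45),(577,-176,87),(517,-236,45),(517,-116,45)]:print(proj(c,P))
cv2.imwrite("pics/c_w.png",f["image"])
```

```text
[[ 0.82  -0.     0.572]
 [-0.572  0.     0.82 ]
 [-0.    -1.     0.   ]] [ 577.18183991 -176.48313576  231.26082473] [-0.44  0.27  1.47  0.    1.41 -1.4 ] 68.44071208236386
[317.70682903 209.13416368]
[317.67897934 221.91422549]
[223.08316988 192.7171782 ]
[335.72408637 110.47499387]
```

View pics/c_w.png

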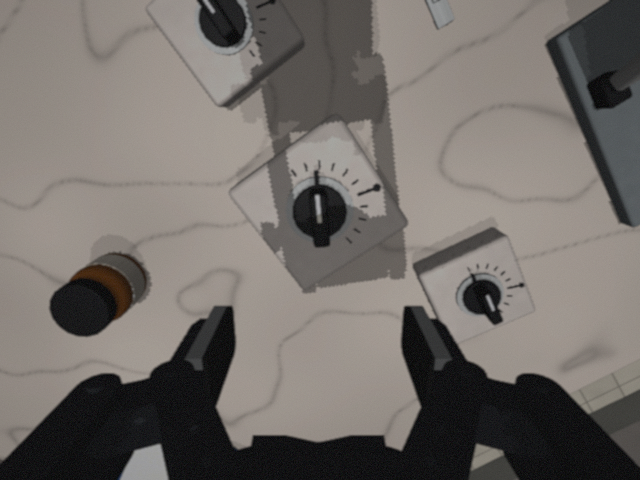

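Run:
```python
import cv2
im=cv2.imread("pics/c_w.png");cv2.imwrite("pics/c_wz.png",cv2.resize(im[110:300,225:415],(798,600)[1:]*2,interpolation=cv2.INTER_CUBIC))
```

```text
(no output)
```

View pics/c_wz.png

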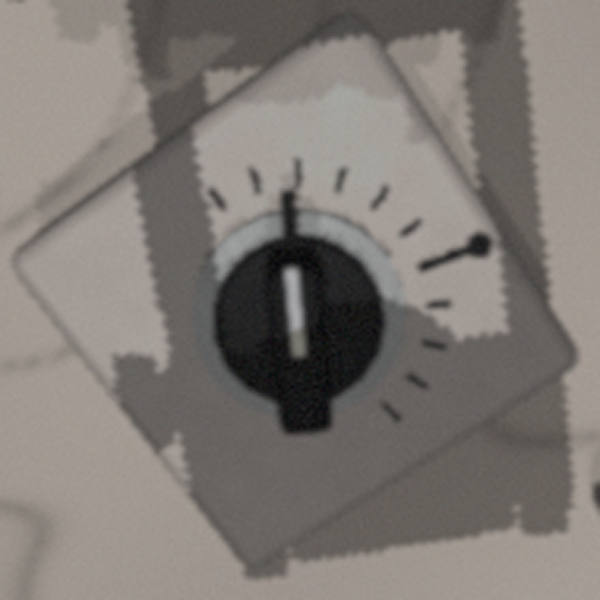

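```bash
cat >> h.py <<'E'
ang=lambda v:np.arctan2(v[1],-v[0]) # clockwise from -x (towards +y)
E
python3 - <<'E'
from cell import *;from h import *
s=sense();f=grab_frame("wrist");c=cam(f,s)
Z=600/190
P=lambda u,v,z:atz(c,v/Z+110-.5+.16,u/Z+225-.5+.16,z)
d,i=P(480,243,45),P(421,267,45);C=np.array([577,-176,45])
print("dot",d,i,ang(d-i),ang(d-C))
a,b=P(292,268,87),P(300,355,87);print("line",a,b,ang(a-b));n=P(288,195,60);print(n,ang(n-C))
q=[P(*x,45) for x in [(14,256),(350,12),(577,355),(250,572)]];print(np.array(q).round(1),np.mean(q,0))
# circle through marks mids
M=[(218,199),(255,181),(298,172),(341,180),(379,197),(411,227),(439,303),(434,345),(417,381),(391,411)]
M=np.array([P(*x,45)[:2] for x in M])
r=np.linalg.lstsq(np.c_[2*M,np.ones(len(M))],(M**2).sum(1),rcond=None)[0];print("ctr",r[:2],np.sqrt(r[2]+r[0]**2+r[1]**2))
C=np.append(r[:2],45);print([round(ang(np.append(m,0)-C),3) for m in M], ang(d-C),ang(i-C),ang(n-C))
E
```

```text
dot [ 589.97841502 -121.9522103    45.        ] [ 586.2748338  -139.09683818   45.        ] 1.7835471439453172 1.8064628116181272
line [ 558.78984359 -163.85357926   87.        ] [ 578.02973404 -174.84233393   87.        ] 0.5189318265175172
[ 546.8293521  -156.84946507   60.        ] 0.5655731430678976
[[ 518.7 -230.6   45. ]
 [ 518.8 -117.5   45. ]
 [ 633.3 -116.3   45. ]
 [ 635.6 -233.2   45. ]] [ 576.62644351 -174.42093234   45.        ]
ctr [ 577.90181996 -174.57269695] 39.400829401241644
[np.float64(0.0), np.float64(0.289), np.float64(0.594), np.float64(0.899), np.float64(1.192), np.float64(1.504), np.float64(2.101), np.float64(2.415), np.float64(2.712), np.float64(3.01)] 1.796393274986638 1.8025747298140469 0.5183581530237156
```

servo_tool(slide=[[0, 0.001, -0.04], [0, 0, -0.04], [0, 0, -0.035], [0, 0, -0.03], [0, 0, -0.023], [0, 0, 0], [0, 0, 0], [0, 0, 0]], yaw=[0.09, 0, 0, 0, 0, 0, 0, 0], grip=[-0.6, -0.6, -0.6, -0.6, -0.4, 0, 0.4, 1])

```text
time: 4.5
tool_pos: [578.5, -176.0, 65.2]
tool_rot: [-1.533, 0.403, -0.408]
force: [1.1, -1.0, 1.2]
finger_gap: 12.8
```

servo_tool(slide=[[0, 0, 0], [0, 0, 0], [0, 0, 0], [0, 0, 0], [0, 0, 0], [0, 0, 0]], yaw=[0, 0, 0, 0, 0, 0], grip=[1, 1, 1, 1, 1, 1])

```text
time: 5.25
tool_pos: [578.5, -176.0, 65.2]
tool_rot: [-1.533, 0.403, -0.408]
force: [0.4, 0.9, 6.4]
finger_gap: 12.6
```

```bash
cat >> h.py <<'E'
def jaw(s):
    R=cv2.Rodrigues(np.array(s["tool_rot"]))[0];return np.arctan2(R[1,2],R[0,2])
E
python3 - <<'E'
from cell import *;from h import *
s=sense();print(jaw(s), "dial", np.pi/2-jaw(s),s["torque"],s["joint_positions"].round(3))
f=grab_frame("wrist");cv2.imwrite("pics/d.png",f["image"])
E
```

```text
1.0539733415106713 dial 0.5168229852842252 [0.14259042 0.10471031 0.00017032] [-0.438  0.446  1.6    0.     1.093 -1.492]
```

View pics/d.png

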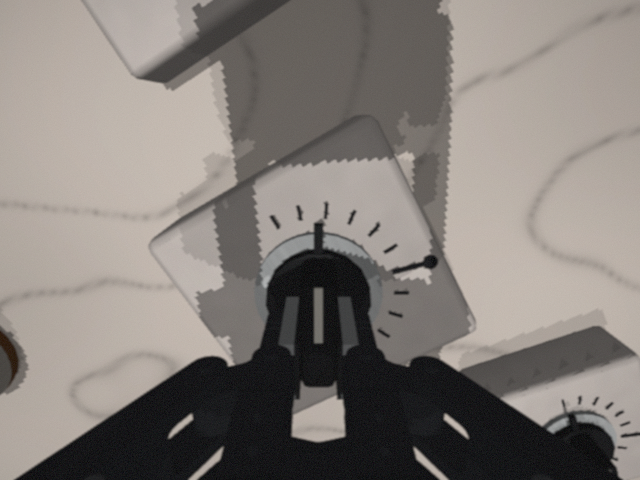

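servo_tool(slide=[[0, 0, 0], [0, 0, 0], [0, 0, 0], [0, 0, 0], [0, 0, 0], [0, 0, 0], [0, 0, 0], [0, 0, 0]], yaw=[-0.16, -0.16, -0.16, -0.16, -0.16, -0.16, -0.16, -0.16], grip=[1, 1, 1, 1, 1, 1, 1, 1])

```text
time: 6.3
tool_pos: [576.8, -176.7, 65.1]
tool_rot: [-1.093, 1.377, -1.379]
force: [-6.0, -0.4, 10.2]
finger_gap: 12.7
```

servo_tool(slide=[[0, 0, 0], [0, 0, 0], [0, 0, 0]], yaw=[0, 0, 0], grip=[1, 1, 1])

```text
time: 6.68
tool_pos: [576.8, -176.7, 65.2]
tool_rot: [-1.096, 1.373, -1.375]
force: [-5.7, -1.6, 9.4]
finger_gap: 12.9
```

Run:
```python
from cell import *;from h import *
s=sense();print(jaw(s), "dial", np.pi/2-jaw(s),s["torque"],s["force"],s["joint_positions"].round(3))
f=grab_frame("wrist");cv2.imwrite("pics/e.png",f["image"])
```

```text
-0.22578373462345944 dial 1.796580061418356 [-0.18312341  0.90883808 -0.05354385] [-5.65875977 -1.58174194  9.43293564] [-0.439  0.445  1.601 -0.003  1.096 -0.212]
```

View pics/e.png

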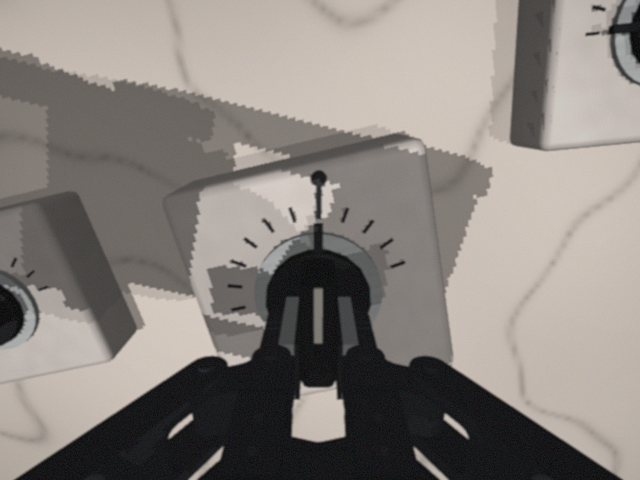

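servo_tool(slide=[[0, 0, 0], [0, 0, 0], [0, 0, 0], [0, 0, 0.01], [0, 0, 0.04], [0, 0, 0.045], [0, 0, 0.04], [0, 0, 0.04]], yaw=[0, 0, 0, 0, 0, 0, 0, 0], grip=[0, -0.4, -0.4, -0.4, -0.4, -0.4, -0.4, -0.4])

```text
time: 7.72
tool_pos: [577.3, -175.4, 240.5]
tool_rot: [-1.093, 1.373, -1.374]
force: [1.1, -0.4, -0.7]
finger_gap: 59.8
```

Run:
```python
from cell import *;from h import *
s=sense();print(jaw(s),s["tool_pos"])
f=grab_frame("wrist");cv2.imwrite("pics/f.png",cv2.resize(f["image"][110:300,225:415],(600,600),interpolation=cv2.INTER_CUBIC))
```

```text
-0.22585784642814402 [ 577.27599384 -175.42659699  240.49821709]
```

View pics/f.png

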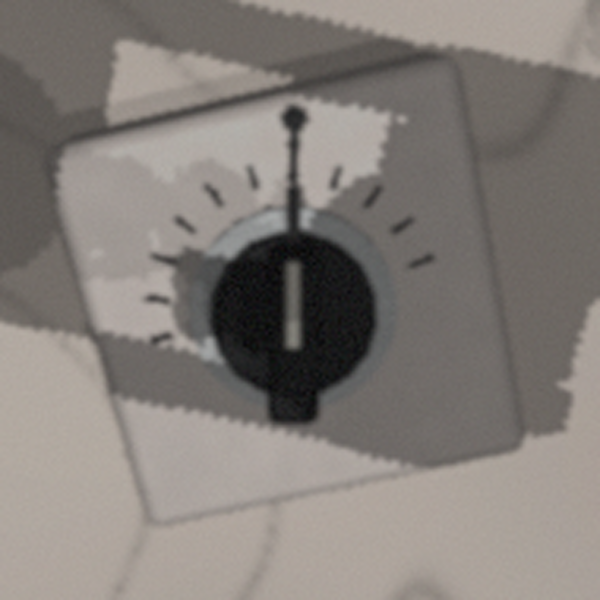

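servo_tool(slide=[[-0.04, 0.03, 0], [-0.047, 0.04, 0], [0, 0.05, 0], [0, 0.05, 0], [0, 0.05, 0], [0, 0.05, 0], [0, 0.056, 0], [0, 0, 0]], yaw=[0.1, 0.106, 0, 0, 0, 0, 0, 0], grip=[1, 1, 1, 1, 1, 1, 1, 1])

```text
time: 8.78
tool_pos: [489.7, 154.0, 238.6]
tool_rot: [-1.201, 1.219, -1.219]
force: [-0.0, -0.1, -0.1]
finger_gap: -0.0
```

```bash
cat > snap.py <<'E'
import sys
from cell import *;from h import *
s=sense();print(jaw(s),s["tool_pos"],s["force"],s["finger_gap"],s["time"])
a=grab_frame("scene")["image"][130:350,260:440];b=grab_frame("top")["image"][140:300,190:330]
r=lambda i:cv2.resize(i,(int(i.shape[1]*480/i.shape[0]),480),interpolation=cv2.INTER_CUBIC)
o=np.hstack([r(a),r(b)]);cv2.imwrite(sys.argv[1],o[:,:800]);print(o.shape)
E
python3 snap.py pics/g.png
```

```text
-0.013889958107198832 [489.67224344 153.97391005 238.61579188] [-0.04282065 -0.14924071 -0.11926486] -0.011152070017465468 8.775
(480, 812, 3)
```

View pics/g.png

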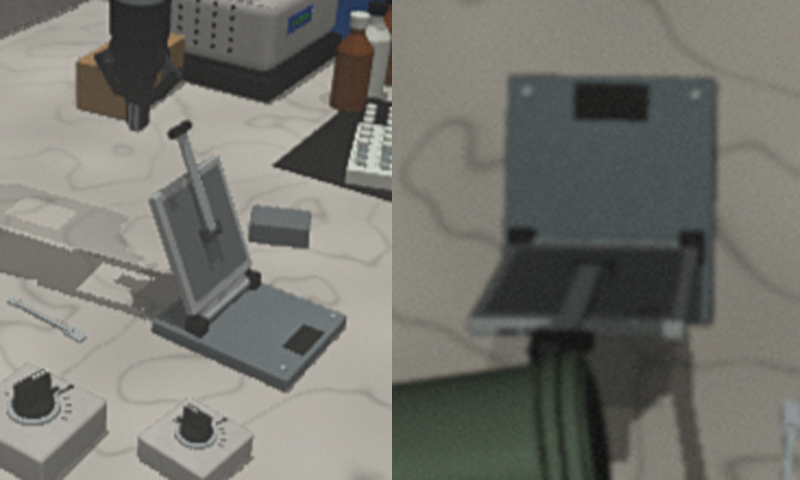

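servo_tool(slide=[[0.025, 0, 0], [0.02, 0, 0], [0.02, 0, 0], [0.02, 0, 0], [0.02, 0, 0], [0.02, 0, 0], [0.02, 0, 0], [0.01, 0, 0]], yaw=[0, 0, 0, 0, 0, 0, 0, 0], grip=[1, 1, 1, 1, 1, 1, 1, 1])

```text
time: 9.88
tool_pos: [646.1, 148.3, 238.1]
tool_rot: [-1.199, 1.226, -1.226]
force: [0.0, 0.1, -0.2]
finger_gap: 0.0
```

```bash
python3 snap.py pics/i.png
```

```text
-0.022752182387750144 [646.14861229 148.34834299 238.08563334] [ 0.04061486  0.06617114 -0.19047001] 0.023578169576026455 9.875
(480, 812, 3)
```

View pics/i.png

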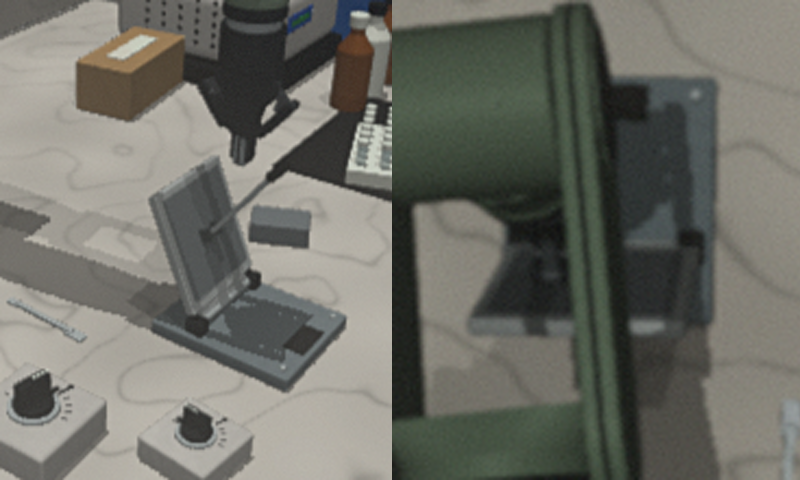

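servo_tool(slide=[[-0.05, 0, 0], [-0.05, 0, 0], [-0.046, 0.003, 0], [0, 0, -0.02], [0, 0, -0.033], [0, 0, 0], [0, 0, 0], [0, 0, 0]], yaw=[0, 0, 0, 0, 0, 0, 0, 0], grip=[1, 1, 1, 1, 1, 1, 1, 1])

```text
time: 10.98
tool_pos: [500.3, 153.6, 187.0]
tool_rot: [-1.197, 1.222, -1.225]
force: [0.5, -0.5, -0.2]
finger_gap: -0.1
```

servo_tool(slide=[[0, 0, 0], [0, 0, 0], [0, 0, 0], [0, 0, 0], [0, 0, 0], [0, 0, 0]], yaw=[0, 0, 0, 0, 0, 0], grip=[1, 1, 1, 1, 1, 1])

```text
time: 11.72
tool_pos: [499.2, 153.5, 185.2]
tool_rot: [-1.2, 1.224, -1.224]
force: [-0.6, -0.4, 0.1]
finger_gap: -0.1
```

```bash
python3 snap.py pics/j.png
```

```text
-0.01999581552381473 [499.16815487 153.49979571 185.23557754] [-0.55635565 -0.37849053  0.06134553] -0.07994173555802797 11.725
(480, 812, 3)
```

View pics/j.png

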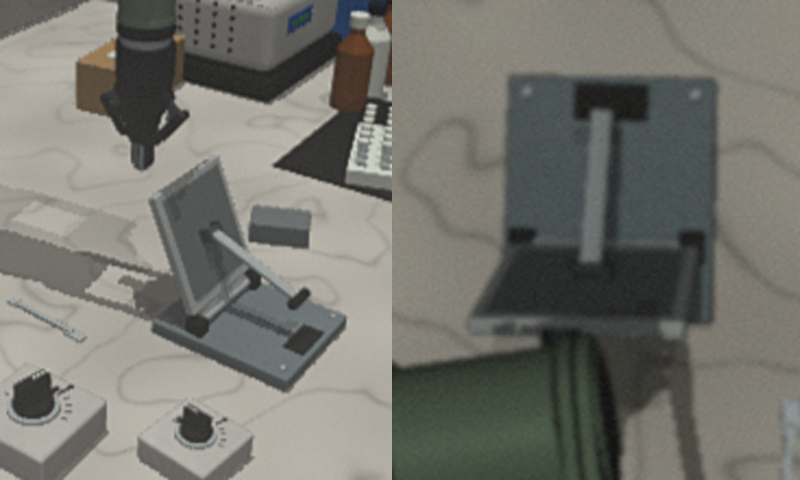

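servo_tool(slide=[[0.01, 0, -0.014], [0.015, 0, 0], [0.015, 0, 0], [0.015, 0, 0], [0.015, 0, 0], [0.015, 0, 0], [0.01, 0, 0], [0, 0, 0]], yaw=[0, 0, 0, 0, 0, 0, 0, 0], grip=[1, 1, 1, 1, 1, 1, 1, 1])

```text
time: 12.82
tool_pos: [594.9, 153.5, 171.1]
tool_rot: [-1.199, 1.224, -1.224]
force: [-2.7, -0.1, 1.6]
finger_gap: 0.1
```

```bash
python3 snap.py pics/k.png
```

```text
-0.02023546433918576 [594.8590084  153.45738971 171.10676148] [-2.66370465 -0.0567581   1.57831185] 0.08565053009925784 12.825
(480, 812, 3)
```

View pics/k.png

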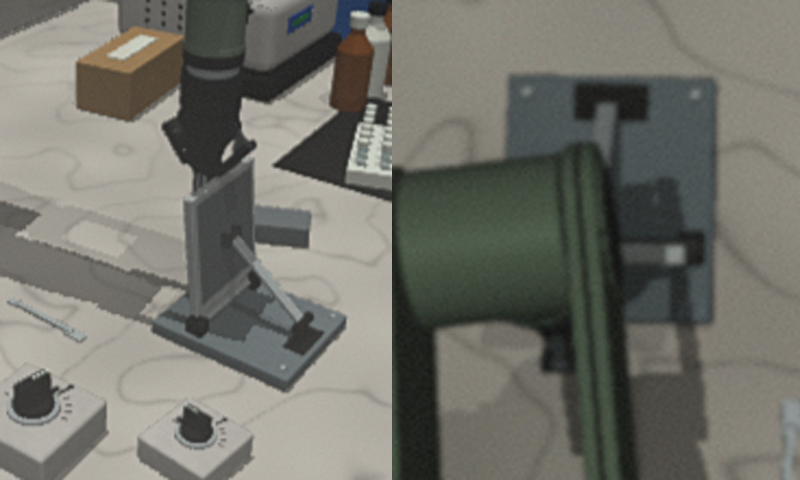

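servo_tool(slide=[[0.004, 0, 0], [0, 0, 0]], yaw=[0, 0], grip=[1, 1])

```text
time: 13.18
tool_pos: [598.2, 153.5, 171.3]
tool_rot: [-1.2, 1.224, -1.224]
force: [-2.2, 0.6, 2.5]
finger_gap: 0.3
```

servo_tool(slide=[[0.004, 0, 0], [0, 0, 0]], yaw=[0, 0], grip=[1, 1])

```text
time: 13.42
tool_pos: [602.6, 153.5, 171.4]
tool_rot: [-1.199, 1.224, -1.224]
force: [-2.4, -0.9, 1.3]
finger_gap: -0.1
```

servo_tool(slide=[[0.003, 0, 0], [0, 0, 0]], yaw=[0, 0], grip=[1, 1])

```text
time: 13.68
tool_pos: [605.7, 153.4, 171.7]
tool_rot: [-1.199, 1.223, -1.224]
force: [-1.4, -0.7, 4.2]
finger_gap: -0.1
```

servo_tool(slide=[[0.003, 0, 0], [0, 0, 0]], yaw=[0, 0], grip=[1, 1])

```text
time: 13.92
tool_pos: [608.8, 153.3, 171.8]
tool_rot: [-1.199, 1.223, -1.225]
force: [-2.8, -1.3, 5.7]
finger_gap: 0.2
```

```bash
python3 snap.py pics/l.png
```

```text
-0.020182631850060306 [608.80682708 153.33085752 171.83528933] [-2.84140373 -1.27959962  5.69208194] 0.232593994849112 13.925
(480, 812, 3)
```

View pics/l.png

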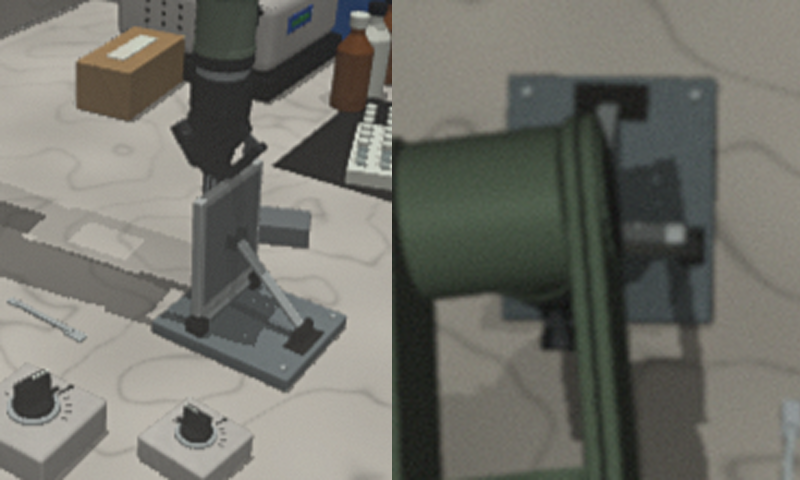

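```bash
cat > lean.py <<'E'
import sys
from cell import *;from h import *
from itertools import product
O=np.array([635.2,150.8,0.]);th=-.02
Rz=np.array([[np.cos(th),-np.sin(th),0],[np.sin(th),np.cos(th),0],[0,0,1]])
def pt(t,h,n,y): return O+Rz@np.array([-np.sin(t)*h+np.cos(t)*n,y,30+np.cos(t)*h+np.sin(t)*n])
out=[]
for nm,(x0,y0,w,h) in [("scene",(325,190,100,120)),("top",(215,150,100,120))]:
    f=grab_frame(nm);c=cam(f);Z=4
    im=cv2.resize(f["image"][y0:y0+h,x0:x0+w],None,fx=Z,fy=Z,interpolation=cv2.INTER_CUBIC)
    for t,col in [(0.05,(0,0,255)),(-.03,(0,255,0))]:
        for n in (-7,7):
            q=[proj(c,pt(t,a,n,b)) for a,b in [(90,-75),(180,-75),(180,75)]]
            q=np.array([((p-[x0,y0]+.5)*Z-.5) for p in q]).round().astype(int)
            cv2.polylines(im,[q],False,col,1)
    q=[proj(c,O+Rz@np.array([a,b,20])) for a,b in [(-60,-85),(140,-85),(140,85),(-60,85)]]
    q=np.array([((p-[x0,y0]+.5)*Z-.5) for p in q]).round().astype(int);cv2.polylines(im,[q],True,(255,200,0),1)
    out.append(im)
cv2.imwrite(sys.argv[1],np.hstack(out))
E
python3 lean.py pics/m.png
```

```text
(no output)
```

View pics/m.png

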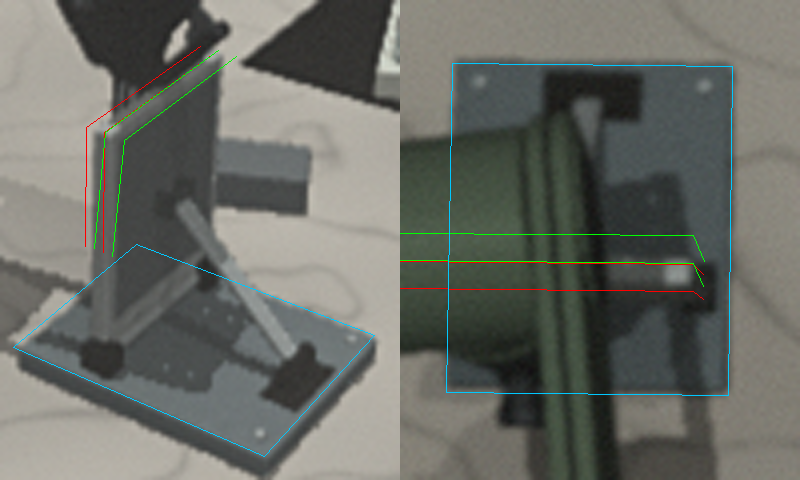

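servo_tool(slide=[[0, 0, 0.007], [0.002, 0, 0.006], [0, 0, 0]], yaw=[0, 0, 0], grip=[1, 1, 1])

```text
time: 14.5
tool_pos: [610.5, 153.7, 184.6]
tool_rot: [-1.199, 1.224, -1.224]
force: [-2.3, -0.1, 1.3]
finger_gap: -0.0
```

servo_tool(slide=[[0.003, 0, 0], [0, 0, 0]], yaw=[0, 0], grip=[1, 1])

```text
time: 14.75
tool_pos: [613.7, 153.6, 184.7]
tool_rot: [-1.199, 1.223, -1.224]
force: [-2.3, 0.1, 1.4]
finger_gap: -0.1
```

```bash
python3 lean.py pics/n.png
```

```text
(no output)
```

View pics/n.png

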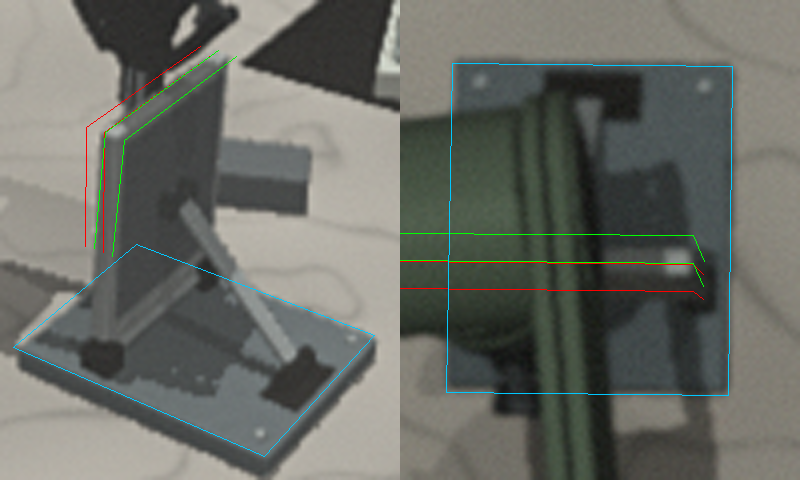

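servo_tool(slide=[[0.002, 0, 0], [0, 0, 0]], yaw=[0, 0], grip=[1, 1])

```text
time: 15.1
tool_pos: [615.4, 153.5, 184.4]
tool_rot: [-1.199, 1.224, -1.224]
force: [-2.4, 0.6, 1.7]
finger_gap: -0.3
```

servo_tool(slide=[[0.002, 0, 0], [0, 0, 0]], yaw=[0, 0], grip=[1, 1])

```text
time: 15.35
tool_pos: [617.3, 153.5, 184.2]
tool_rot: [-1.2, 1.224, -1.224]
force: [-2.1, 0.9, 1.9]
finger_gap: -0.0
```

servo_tool(slide=[[0.001, 0, 0], [0, 0, 0]], yaw=[0, 0], grip=[1, 1])

```text
time: 15.6
tool_pos: [618.3, 153.4, 184.3]
tool_rot: [-1.2, 1.224, -1.224]
force: [-1.8, 0.2, 2.1]
finger_gap: 0.1
```

```bash
python3 lean.py pics/o.png
```

```text
(no output)
```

View pics/o.png

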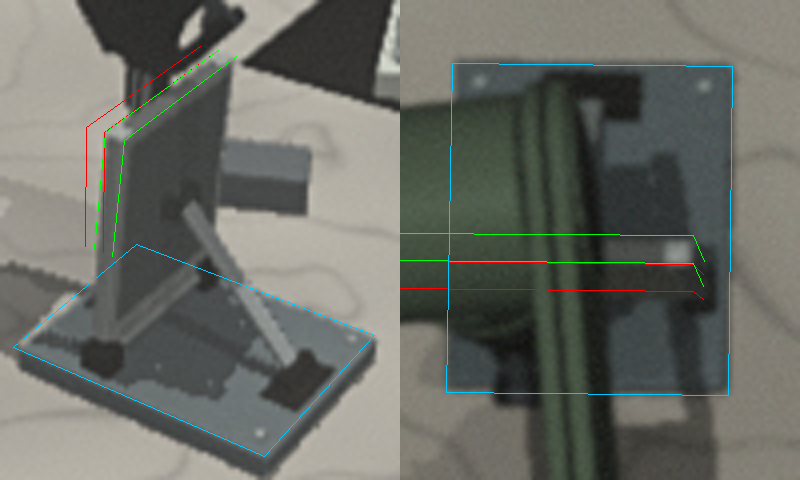

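servo_tool(slide=[[0, 0, 0], [0, 0, 0], [0, 0, 0], [0, 0, 0], [0, 0, 0], [0, 0, 0], [0, 0, 0], [0, 0, 0]], yaw=[0, 0, 0, 0, 0, 0, 0, 0], grip=[1, 1, 1, 1, 1, 1, 1, 1])

```text
time: 16.7
tool_pos: [618.2, 153.5, 184.2]
tool_rot: [-1.2, 1.224, -1.224]
force: [-2.3, 0.1, 1.1]
finger_gap: 0.1
```

Run:
```python
from cell import *;from h import *
a=grab_frame("scene")["image"];b=grab_frame("top")["image"]
cv2.imwrite("pics/p.png",np.hstack([cv2.resize(a[190:400,160:430],(514,400)),cv2.resize(b[210:290,340:397+40],(485,400))[:,:280]]))
```

View pics/p.png

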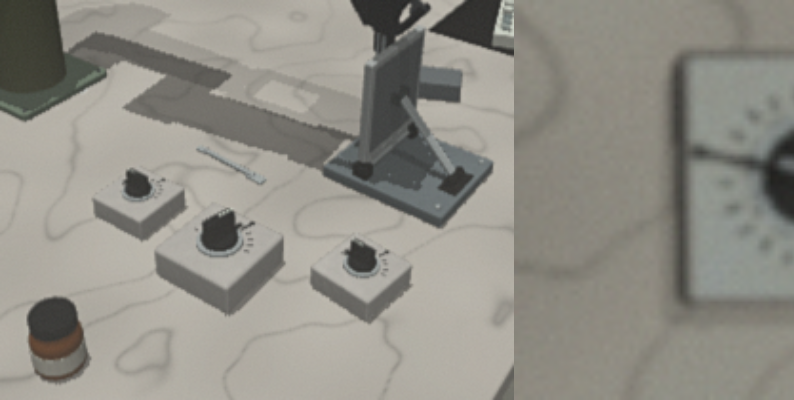

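The pointer is still on the dotted mark, the kickstand is down on the base pad, the panel is upright with the hand on it, and the other things have not moved.

```bash
python3 -c "
from cell import *
print(finish_job())"
```

```text
the job is handed in; nothing more can be done
None
```

The job is done and handed in at about 17 s. I turned the largest box's knob from about 0.52 to 1.80 rad, flipped the kickstand over centre to fully down, and pushed the panel upright from the front. The closed fingers are holding it there.

- **Knob:** the wrist picture after release showed the pointer on the long dotted mark, with the gripper angle reading 1.797 rad against a target of 1.8. The top camera still showed it there at the end.
- **Kickstand:** it is down, with its foot at the pad on the base.
- **Panel:** the hand is holding it steady with about 2–3 N. Comparing the pictures with a drawn outline puts the lean at about -0.02 rad. I can only trust that to about 0.015 rad.
- **Not confirmed:** I never felt the firm stop expected at about -0.03, so the panel is held by the hand just short of it.
- **Other things:** in the last pictures, the jar, spatula and two smaller boxes, and the visible part of the cell box, looked unmoved.

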